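Raise the orange tube rest on the welding bench

ROBOT

A 6-joint arm with a two-finger parallel gripper is mounted at the origin on the work surface. World frame = base frame: x ahead of the robot, y to its left, z up, the work surface at z = 0. Lengths are in m, angles in degrees, forces in N, time in s.
With the tool pointing down it reaches from about 0.375 to 0.75 m from the base axis. Payload 9 kg.
Tool frame: the origin (TCP) lies where the fingers leave the gripper's body, on its centre line; the fingertips stand 73 mm ahead of it and the grasp point (between the pads) lies 54 mm ahead of it (robot.tip_reach is the distance from the TCP to the fingertips, in m); z points along the fingers, y is the direction in which the jaws open and shut (so a half turn about z gives the same grasp; the last joint's range is limited). The gripper opens to 85 mm and grips with 20 to 120 N. Pads are 22 mm wide; open, the fingers measure 114 mm over their backs; the gripper's body (76 mm by 85 mm) begins 54 mm behind the grasp point. The pads swing forward as they close: fully open they stand 13 mm farther back than shut.
Start: joints at [-86.843, 5.964, 5.575, 89.605, 0, 77.527], TCP at [0.162, -0.578, 0.304] pointing down, gripper open.
Joint ranges: [-171.21, 171.21], [-48.23, 106.86], [-62.78, 66.21], [-105.2, 120.99], [-86.42, 89.51], [-180, 180]. Speed limits (degrees/s): [127.2, 127.2, 147.25, 180, 180, 180].

INTERFACE

Orientations are given as [roll, pitch, yaw] about the fixed x, y, z axes, in that order (R = Rz(yaw) Ry(pitch) Rx(roll)).
In Python, from plant import robot gives the robot as it stands. Calls block until the motion is done:
- robot.move_pose(position, orientation): joint-space move of the TCP to a pose.
- robot.line_to(position, vel=0.15, rotation=None, guard=None): straight line of the TCP; rotation=None keeps the orientation; vel is the mean speed in m/s. With guard (N) it stops when the force on the tool has changed by that much, and returns True; else False.
- robot.goto_joints(angles): joint-space move.
- robot.set_gripper(opening): finger opening in m; the grip force is fixed at half the most; returns when the fingers have stopped.
- robot.pause(seconds).
- robot.ik(position, orientation): joint angles nearest the present ones, or None.
- robot.observe(): the state.
- robot.grab_frame(name): name is "side" or "top"; returns the picture (384x512x3 uint8, blue, green, red); there is no depth.
- robot.get_calibration(name): a dict with "vertical_fov" (degrees; the focal length in pixels is half the picture's height over the tangent of half this angle, whatever the lens; pixels are square), "cx", "cy" (the principal point, pixels), "k1" (the pictures are not rectified: a ray, as slopes to the right and down, at radius r is drawn at 1 + k1 r^2 times it, then the intrinsics apply), "rvec" (rotation vector, rad) and "tvec" (3), from world to camera coordinates, as OpenCV has them. Camera axes: x right, y down, z forward; pixel columns grow to the right and rows downward; lengths in m; the calibration is good to about 2 mm. A picture is of the moment at which its call begins. get_calibration takes no time and is no camera call.
A pose or a line that the arm cannot do raises robot.IKError and nothing moves.
- robot.job_done(): hands the job in, once; it reports no verdict.
The state is a dict: "time": time; "q": joint angles; "qvel": joint speeds; "joint_torque": joint torques, N m; "tool_pos": TCP position; "tcp_rot": TCP orientation; "ft_force": force on the tool from outside, world axes, zero at the start; "torque": the same for the moment, N m; "gripper_width": finger opening in m.
Only numpy, scipy, OpenCV 4.12 (cv2) and the standard library are available. Lean on these libraries where they do the work, as an engineer would, in place of code of your own. Each camera call takes 0.05 s, during which the arm holds its last target.

TASK

The next tube is about to be welded, so set up its rest: take the fold-up rest with the orange grip, swing its arm up and over past upright until it leans back on its stop and stands alone, then let go. Leave the rest with the blue grip folded down.

Things in the scene. Friction and masses are not known exactly. Their poses are not given: they have to be found in the camera images.
- orange_arm (a joint): Hinge angle (rad) of the aluminium arm (bar 16 mm wide, 12 mm thick) of the rest with the orange grip. 0 = folded, level above the bench; 1.57 = upright; 1.83 = end of travel, leaning 15 degrees past upright on a dark steel stop pin. The hinge is free (0.3 N m lifts the arm): let go before upright it falls back to 0, let go past upright it falls onto the stop and stays.
- orange_grip (a point): Centre of the orange grip: cylinder 26 mm across, 30 mm long along the hinge axis, on the arm's line 120 mm from the hinge, 50 mm above the bench when folded, nothing under it. Pinch its flat ends from above, fingers either side of the arm; it turns between them as the arm swings. Beyond it a steel V fork, 22 mm wide, reaches 160 mm from the hinge and 28 mm either side of the arm's line.
- orange_hinge (a point): Middle of the orange rest's hinge axis, 50 mm above the bench, on its fixed grey bracket (foot 130 x 80 mm, cheeks 88 mm high, 38 mm over their outsides). y = the level hinge axis, z up, x away from the folded arm: the grip starts 120 mm along -x, rises over the hinge and ends 31 mm along +x and 116 mm above it.
- blue_arm (a joint): Hinge angle (rad) of the like rest with the blue grip, which stands elsewhere on the bench: 0 = folded, where it starts and must stay.
There are look-alikes about, which are no part of the job. What is shaped like the part that bears blue_arm but pink or yellow is not meant. Leave any red look-alike of the part that bears orange_arm alone.

How it is judged:
By the outcome, as a careful person would: the job done as asked, in the order asked, and still so for the second after the job is handed in, with the robot touching nothing.
It also fails if it takes over 32 s, if anything falls off the work surface, if the arm or the gripper's body presses on something with over 40 N, if the wrist force passes 120 N, or if a joint passes its speed limit or range.

## Working session

There is one attempt and no reset: what is moved stays moved. The work goes in short steps, each a Python script; the robot and the scene stay as the last script left them, time stands still between calls to the robot, and variables do not carry over. Pictures are saved under pics/ and viewed, and the job is handed in when it is done.

```bash
ls; mkdir -p pics
cat > h.py <<'E'
import numpy as np, cv2
from plant import robot
def cal(n):
    c=robot.get_calibration(n); f=192/np.tan(np.radians(c["vertical_fov"])/2)
    R=cv2.Rodrigues(np.array(c["rvec"],float))[0]; t=np.array(c["tvec"],float).ravel()
    K=np.array([[f,0,c["cx"]],[0,f,c["cy"]],[0,0,1]]); d=np.array([c["k1"],0,0,0,0.])
    return K,d,R,t
def ray(n,uv):
    K,d,R,t=cal(n)
    p=cv2.undistortPoints(np.array(uv,float).reshape(-1,1,2),K,d).reshape(-1,2)
    v=np.c_[p,np.ones(len(p))]@R
    return -R.T@t, v/np.linalg.norm(v,axis=1,keepdims=True)
def onplane(n,uv,z):
    o,v=ray(n,uv); return o+v*((z-o[2])/v[:,2])[:,None]
def proj(n,P):
    K,d,R,t=cal(n)
    return cv2.projectPoints(np.array(P,float).reshape(-1,1,3),cv2.Rodrigues(R)[0],t,K,d)[0].reshape(-1,2)
def tri(a,ua,b,ub):
    oa,va=ray(a,ua);ob,vb=ray(b,ub);va=va[0];vb=vb[0]
    s=np.linalg.lstsq(np.c_[va,-vb],ob-oa,rcond=None)[0]
    p=oa+va*s[0];q=ob+vb*s[1]; return (p+q)/2,np.linalg.norm(p-q)
E
python3 - <<'E'
from h import *
for n in("top","side"):
    im=robot.grab_frame(n); cv2.imwrite(f"pics/{n}0.png",im); 
    o,_=ray(n,[[256,192]]); print(n,o,robot.get_calibration(n))
print(robot.observe())
E
```

```text
pics
top [ 0.36934329 -0.10195547  1.25014923] {'vertical_fov': 47.422939093515055, 'cx': 263.4200894881437, 'cy': 189.71623825792162, 'k1': -0.08072221555391745, 'rvec': array([ 2.14126227, -2.19904362,  0.10953294]), 'tvec': array([-0.09130928,  0.4950608 ,  1.20675594])}
side [ 0.1331143  -1.05539439  1.06180052] {'vertical_fov': 45.48310008596239, 'cx': 257.4917536804529, 'cy': 190.64028433699897, 'k1': -0.09645807178836556, 'rvec': array([ 2.33127895, -0.36555089,  0.17789566]), 'tvec': array([-0.4772513 ,  0.07014731,  1.42348433])}
{'time': 0.1, 'q': array([-8.68421470e+01,  5.99531565e+00,  5.53209270e+00,  8.96048354e+01,
       -3.48670179e-04,  7.75272012e+01]), 'qvel': array([ 0.00623066, -0.0340357 ,  0.04980973, -0.01868801, -0.00391986,
        0.07721407]), 'joint_torque': array([ 5.69907337e-03, -5.58202887e+01,  5.04723036e+01,  1.29442831e-02,
       -2.93370813e-04,  6.93598565e-06]), 'tool_pos': array([ 0.16166185, -0.57759109,  0.30320437]), 'tcp_rot': array([-1.79933473e+02, -1.43585252e-02,  1.56306437e+01]), 'ft_force': array([ 0.33207119, -0.48315591,  0.33168567]), 'torque': array([ 0.00348119, -0.01702109,  0.07380967]), 'gripper_width': 0.08550045358109187}
```

View pics/top0.png

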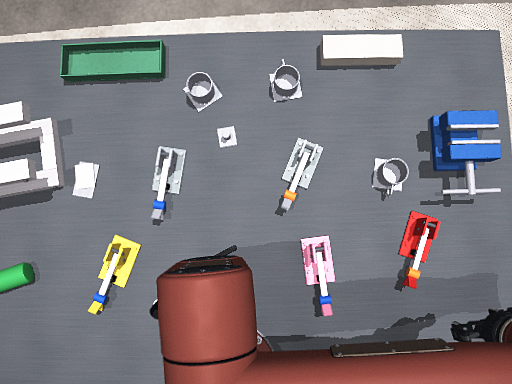

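View pics/side0.png

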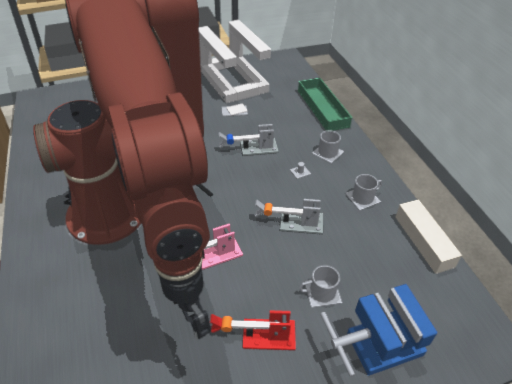

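The top view looks down with +x up and +y left. Candidates for the orange rest are the grey one at top (291,190) / side (268,209), and the red look-alike at top (415,273) / side (227,323). Blue grips are on the grey rest at top (159,208), the yellow at (100,296) and the pink at (325,295). I choose the grey rest with the orange grip. Next is a close crop and a measurement.

Run:
```python
from h import *
T=cv2.imread("pics/top0.png");S=cv2.imread("pics/side0.png")
cv2.imwrite("pics/crop0.png",np.hstack([cv2.resize(T[125:225,250:350],(400,400),interpolation=cv2.INTER_CUBIC),cv2.resize(S[175:275,245:345],(400,400),interpolation=cv2.INTER_CUBIC)]))
def blob(im,box):
    u0,v0,u1,v1=box; h=cv2.cvtColor(im[v0:v1,u0:u1],cv2.COLOR_BGR2HSV)
    m=cv2.inRange(h,(5,150,90),(22,255,255)); ys,xs=np.nonzero(m); print(len(xs),xs.min()+u0,xs.max()+u0,ys.min()+v0,ys.max()+v0)
    return xs.mean()+u0,ys.mean()+v0
a=blob(T,(260,125,340,225)); b=blob(S,(250,190,300,230)); print(a,b)
print(tri("top",[a],"side",[b]), onplane("top",[a],.055))
K,d,R,t=cal("top"); print(K)
```

```text
86 283 296 189 200
80 264 271 203 214
(np.float64(289.6162790697674), np.float64(194.96511627906978)) (np.float64(267.6625), np.float64(208.625))
(array([ 0.47452376, -0.17647882,  0.05048532]), np.float64(0.002283287902688182)) [[ 0.47302573 -0.17589566  0.055     ]]
[[437.15042173   0.         263.42008949]
 [  0.         437.15042173 189.71623826]
 [  0.           0.           1.        ]]
```

View pics/crop0.png

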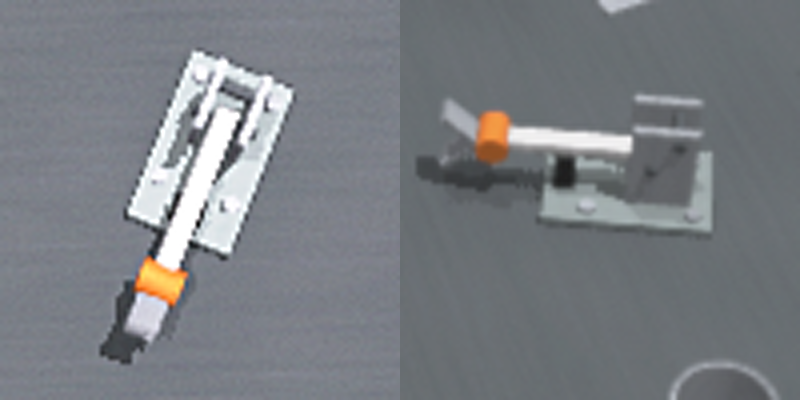

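Run:
```python
from h import *
T=cv2.imread("pics/top0.png")
g=np.array([0.4745,-0.1765])
box=T[125:225,250:350]; hsv=cv2.cvtColor(box,cv2.COLOR_BGR2HSV)
# foot: light grey incl. arm
m=cv2.inRange(hsv,(0,0,150),(180,60,255))
cs=max(cv2.findContours(cv2.morphologyEx(m,cv2.MORPH_CLOSE,np.ones((7,7))),0,1)[0],key=cv2.contourArea)
print("rect",cv2.minAreaRect(cs))
# hand-read foot corners from 4x crop
c=np.array([[195,50],[293,90],[228,252],[128,215]])/4+[250,125]-.5+.125
P=onplane("top",c,.006); print(P)
print("sides",[np.linalg.norm(P[i]-P[(i+1)%4]) for i in range(4)]); 
ax=(P[0]+P[1]-P[2]-P[3])[:2]; print("foot dir",np.degrees(np.arctan2(ax[1],ax[0])),"ctr",P.mean(0))
w=cv2.inRange(hsv,(0,0,225),(180,40,255)); n,l,st,ce=cv2.connectedComponentsWithStats(w)
i=l[45:55,35:60]; i=np.bincount(i[i>0]).argmax(); ys,xs=np.nonzero(l==i); print("arm px",st[i])
A=onplane("top",np.c_[xs+250,ys+125],.056)[:,:2]
vx,vy,x0,y0=cv2.fitLine(A.astype(np.float32),cv2.DIST_HUBER,0,.002,.01).ravel()
if vx<0:vx,vy=-vx,-vy
print("arm dir",np.degrees(np.arctan2(vy,vx)),"offset of grip from line",(g-[x0,y0])@[-vy,vx],"range along from grip",np.min((A-g)@[vx,vy]),np.max((A-g)@[vx,vy]))
fc=P.mean(0)[:2]-g; d=np.array([vx,vy]); print("foot ctr rel grip along/across",fc@d,fc@[-d[1],d[0]], "dir to ctr",np.degrees(np.arctan2(fc[1],fc[0])))
```

```text
rect ((50.74138259887695, 41.39655303955078), (27.66860580444336, 54.78012466430664), 21.801410675048828)
[[ 0.64487843 -0.20991005  0.006     ]
 [ 0.61363472 -0.27985255  0.006     ]
 [ 0.49706091 -0.22834227  0.006     ]
 [ 0.5256327  -0.15756274  0.006     ]]
sides [np.float64(0.07660366958452507), np.float64(0.12744709471614488), np.float64(0.07632883185669789), np.float64(0.13022974218490774)]
foot dir -23.769235642456223 ctr [ 0.57030169 -0.2189169   0.006     ]
arm px [ 32  13  41  50 588]
arm dir -1.5862828 offset of grip from line 0.0362176971051394 range along from grip 0.020438706251914268 0.15757731159285457
foot ctr rel grip along/across 0.09693917317200516 -0.039748633626609214 dir to ctr -23.881719818147193
```

Measurements agree. The grip triangulates to z = 0.0505 (expected 0.050). The foot measures about 0.129 × 0.0765 m, and its axis (-23.8°) matches the grip-to-foot-centre direction (-23.9°). The bright-pixel arm fit leaked into the cheeks, so I dropped it. Now the approach.

```bash
cat >> h.py <<'E'
G=np.array([0.4745,-0.1765,0.0505]); YAW=-23.8
D=np.array([np.cos(np.radians(YAW)),np.sin(np.radians(YAW)),0]); Y=np.array([-D[1],D[0],0]); Z=np.array([0,0,1.])
OFF=0.058; ORI=[180,0,YAW+180]
H=G+0.12*D
def tcp(th): return H+0.12*(-np.cos(th)*D+np.sin(th)*Z)+OFF*Z
def st(*k):
    o=robot.observe(); print("t%.2f"%o["time"],"pos",np.round(o["tool_pos"],4),"F",np.round(o["ft_force"],1),"w %.4f"%o["gripper_width"])
    return o
E
python3 - <<'E'
from h import *
for th in (0,.9,1.83): print(robot.ik(tcp(th).tolist(),ORI))
p=tcp(0)
robot.move_pose((p+[0,0,.12]).tolist(),ORI); st()
im=robot.grab_frame("side"); cv2.imwrite("pics/side1.png",cv2.resize(im[120:280,180:380],(800,640))[:600])
im=robot.grab_frame("top"); cv2.imwrite("pics/top1.png",cv2.resize(im[100:250,200:400],(800,600)))
E
```

```text
[-35.23616619  -7.04532566 -27.84634114  69.19898452   0.
 -11.43616619]
[-34.27205404  -2.17520343 -13.26739762  78.9078058    0.
 -10.47205404]
[-32.56283672  15.87023437   8.37890271  82.50866833   0.
  -8.76283672]
t1.97 pos [ 0.4745 -0.1772  0.2287] F [-0.2 -0.6 -0.6] w 0.0854
```

View pics/side1.png

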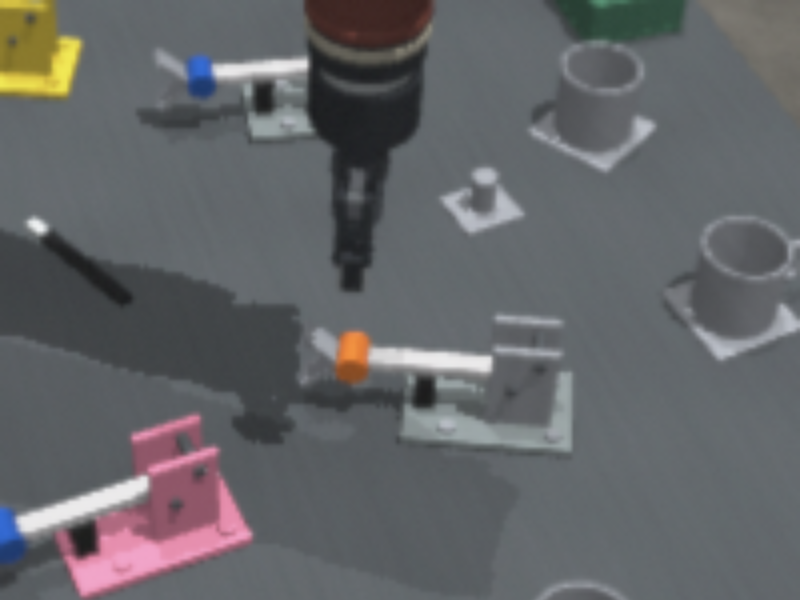

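View pics/top1.png

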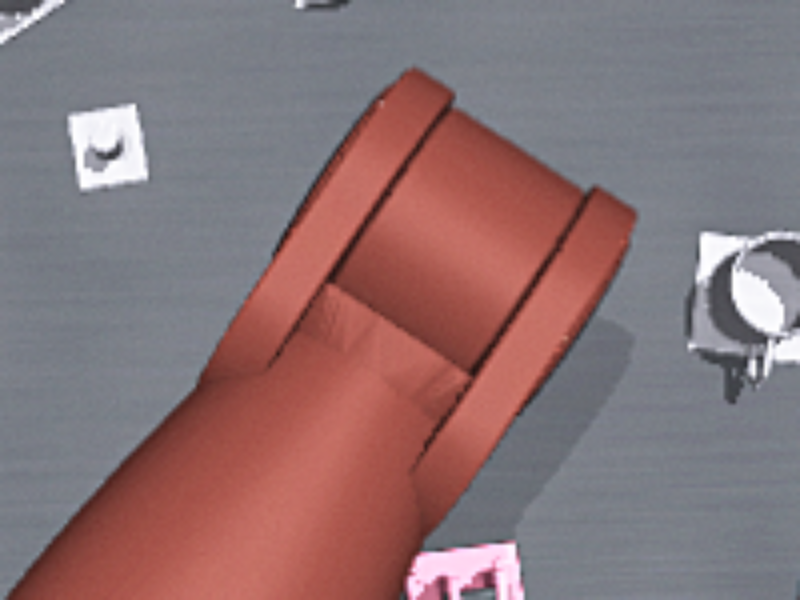

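In the side crop, the fingertips (352,285) are straight above the orange grip (353,357), which is on the grey rest. The top view is hidden by the arm. Next I descend and close.

Run:
```python
from h import *
hit=robot.line_to(tcp(0).tolist(),vel=.1,guard=8); print(hit); st()
if not hit:
    robot.set_gripper(.036); st()
    im=robot.grab_frame("side"); cv2.imwrite("pics/side2.png",cv2.resize(im[180:255,230:330],(800,600)))
```

```text
False
t3.42 pos [ 0.4749 -0.1768  0.1092] F [ 0.8  0.4 -0.3] w 0.0852
t3.95 pos [ 0.4745 -0.1765  0.1085] F [ 0.2  0.1 -0.7] w 0.0358
```

View pics/side2.png

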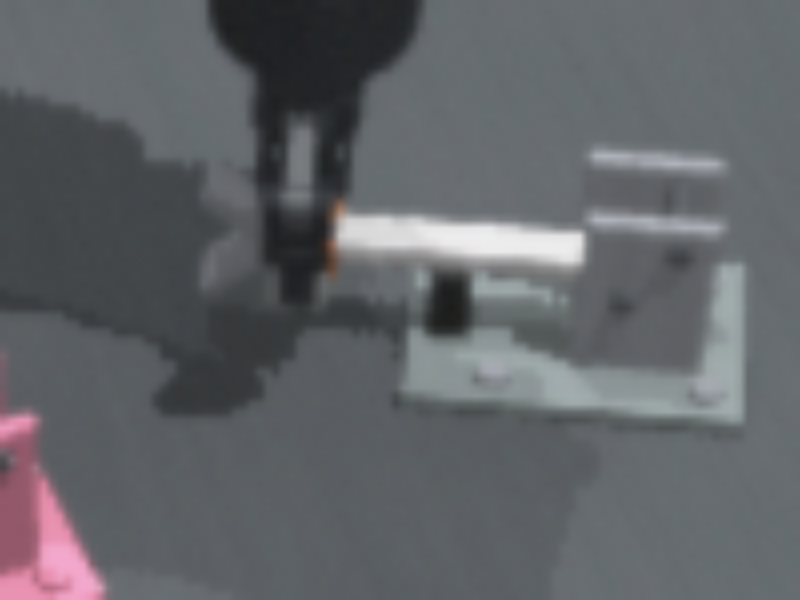

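The fingers straddle the grip, with the pad over the orange disc at about (300,235) and no contact force. Next I close fully and lift a little.

Run:
```python
from h import *
robot.set_gripper(.0); o=st(); F0=o["ft_force"]; print("lateral",F0@Y,"along",F0@D)
robot.line_to(tcp(.15).tolist(),vel=.06); o=st(); print("lateral",o["ft_force"]@Y,"along",o["ft_force"]@D)
im=robot.grab_frame("side"); cv2.imwrite("pics/side3.png",cv2.resize(im[180:255,230:330],(800,600)))
```

```text
t4.22 pos [ 0.4748 -0.1758  0.1088] F [1.2 5.1 4.2] w 0.0286
lateral 5.1037347352220666 along -0.9827068131652105
t4.67 pos [ 0.4763 -0.1765  0.1262] F [ 6.2  2.6 -4.1] w 0.0291
lateral 4.867489770438097 along 4.6811741683588295
```

View pics/side3.png

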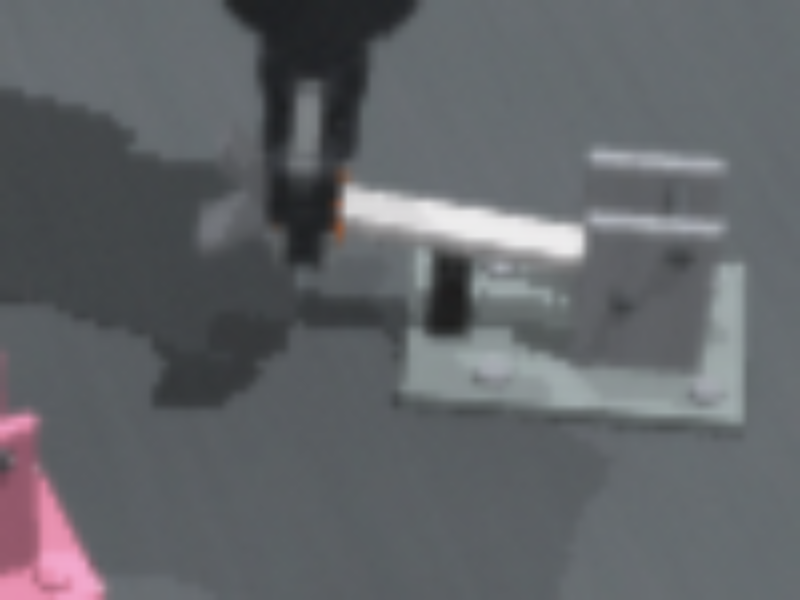

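The grip is held (width 29 mm, grip 30 mm). The arm bar now tilts up from the hinge and has lifted off the dark rest, and forces are small. Now I swing in arc steps, stopping if the force grows.

Run:
```python
from h import *
for th in np.linspace(.3,1.2,7):
    robot.line_to(tcp(th).tolist(),vel=.09); o=st()
    if np.linalg.norm(o["ft_force"])>30: print("STOP",th);break
im=robot.grab_frame("side"); cv2.imwrite("pics/side4.png",cv2.resize(im[150:255,230:370],(800,600)))
```

```text
t5.07 pos [ 0.4801 -0.1782  0.1439] F [ 5.4  2.6 -3.7] w 0.0290
t5.42 pos [ 0.486  -0.1808  0.1605] F [ 4.5  2.1 -4. ] w 0.0292
t5.77 pos [ 0.4941 -0.1844  0.1757] F [ 4.9  3.  -4.3] w 0.0288
t6.12 pos [ 0.5041 -0.1887  0.1894] F [ 6.   3.3 -4.9] w 0.0283
t6.47 pos [ 0.516  -0.1939  0.2013] F [ 3.6  3.8 -7.3] w 0.0286
t6.82 pos [ 0.5297 -0.2     0.2115] F [ 4.1  5.4 -6.8] w 0.0285
t7.17 pos [ 0.5444 -0.2064  0.2192] F [ 1.7  5.2 -6. ] w 0.0287
```

View pics/side4.png

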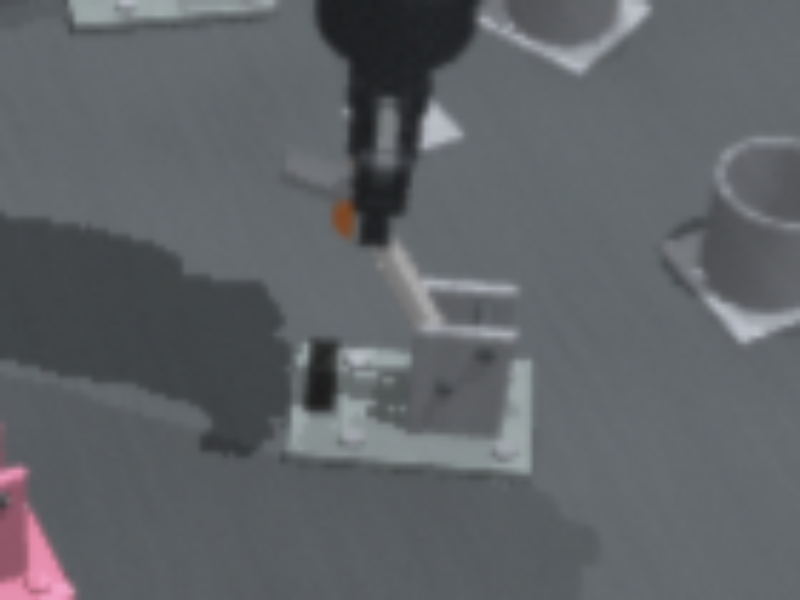

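The pad has drifted relative to the grip: orange now shows to the lower left of the pad at (347,218). I'll quantify this before going on.

Run:
```python
from h import *
S=robot.grab_frame("side");T=robot.grab_frame("top")
cv2.imwrite("pics/s5.png",cv2.resize(S[165:225,270:350],(800,600),interpolation=cv2.INTER_NEAREST))
cv2.imwrite("pics/t5.png",cv2.resize(T[125:215,250:370],(800,600)))
hsv=cv2.cvtColor(S[165:225,270:350],cv2.COLOR_BGR2HSV); ys,xs=np.nonzero(cv2.inRange(hsv,(5,120,60),(22,255,255)))
print("orange",len(xs),xs.min()+270,xs.max()+270,ys.min()+165,ys.max()+165)
o=robot.observe(); p=o["tool_pos"]
for th in (.9,1.0,1.1,1.2): print(th,proj("side",tcp(th)-OFF*Z-15e-3*Y), proj("side",tcp(th)-OFF*Z))
print("tip",proj("side",p-.070*Z),"hinge",proj("side",H),"hinge near cheek",proj("side",H-.019*Y))
```

```text
orange 18 288 291 185 190
0.9 [[283.88469446 191.30028988]] [[284.17498269 187.63073583]]
1.0 [[287.46890839 189.83494355]] [[287.73106909 186.16235538]]
1.1 [[291.28626456 188.63102203]] [[291.51802699 184.9552291 ]]
1.2 [[295.29446103 187.70545752]] [[295.49392902 184.02628151]]
tip [[294.95149502 187.12294567]] hinge [[307.05601645 211.97249708]] hinge near cheek [[306.92576266 216.65143646]]
```

View pics/s5.png

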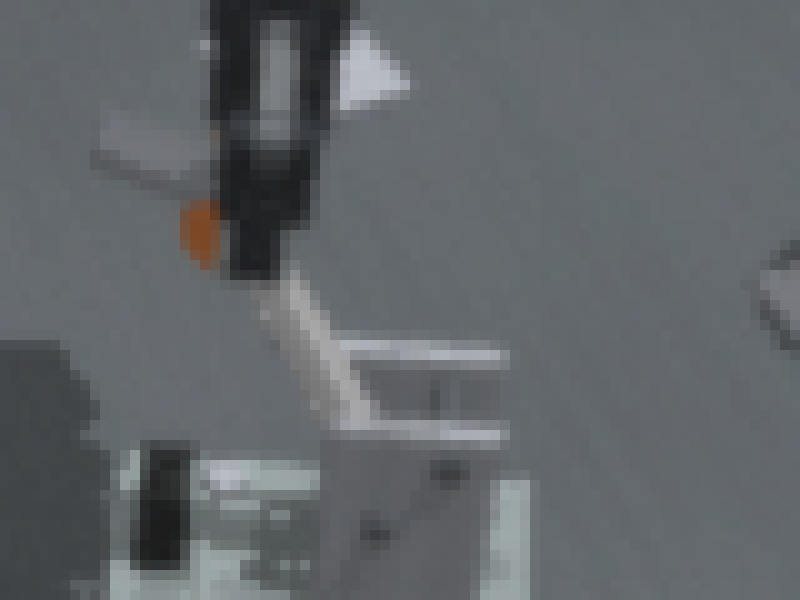

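View pics/t5.png

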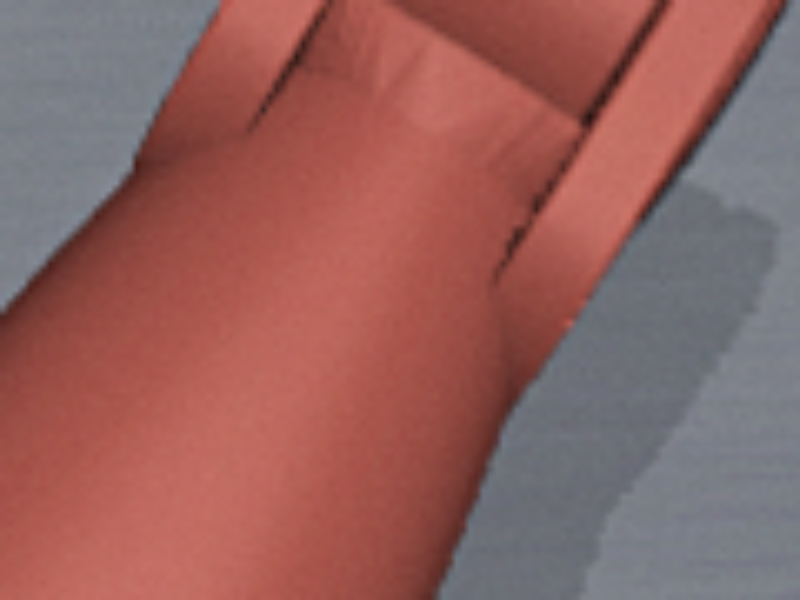

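The grip centre is at about (292,187), against (295,188) expected, so the arm lags by about 0.1 rad (10–12 mm creep in the pads as they pivot). The overlap is still good, and the gravity moment left before upright is small. I'll go on in short steps and check.

Run:
```python
from h import *
for th in (1.32,1.44,1.56):
    robot.line_to(tcp(th).tolist(),vel=.06); o=st()
    if np.linalg.norm(o["ft_force"])>30: print("STOP",th);break
S=robot.grab_frame("side")
cv2.imwrite("pics/s6.png",cv2.resize(S[165:225,270:350],(800,600),interpolation=cv2.INTER_NEAREST))
```

```text
t7.71 pos [ 0.5566 -0.2117  0.2235] F [-0.5  6.3 -4.9] w 0.0288
t8.10 pos [ 0.5696 -0.2174  0.2264] F [-0.1  6.6 -3.2] w 0.0287
t8.49 pos [ 0.5828 -0.2232  0.2277] F [-1.1  7.  -2.2] w 0.0285
```

View pics/s6.png

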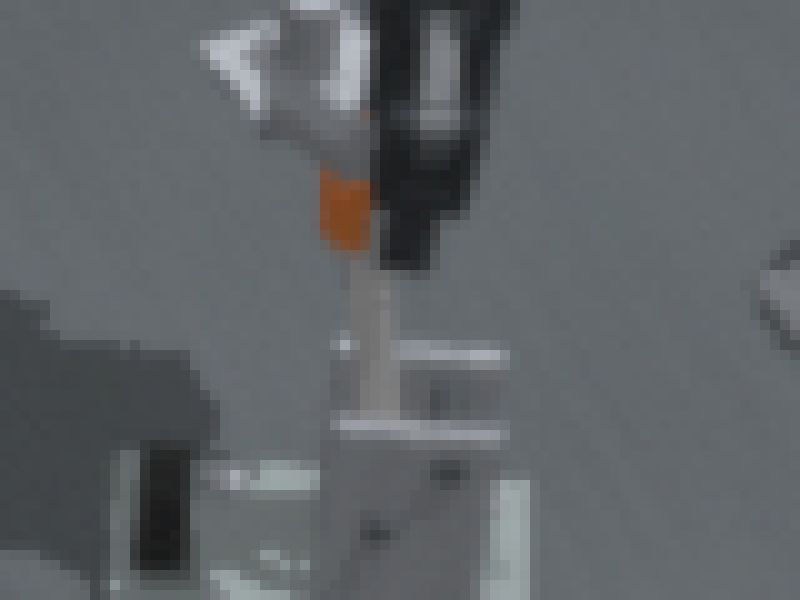

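The rest is nearly upright, but the pad is now off centre: the grip is at about (306,186) and the pad at about (311,186), in full-picture pixels. To stop the pivoting creep I'll swing tool and arm together rigidly about the hinge axis, so nothing turns in the pads.

Run:
```python
from h import *
from scipy.spatial.transform import Rotation as Ro
print("hinge/grip pred",[ (a,proj("side",H+.12*(-np.cos(a)*D+np.sin(a)*Z)-.015*Y).round(1).tolist()) for a in (1.4,1.5,1.57,1.65)])
R0=Ro.from_euler('xyz',ORI,degrees=True); p0=tcp(1.56)
cmds=[]
for a in (5,10,15,20):
    r=Ro.from_rotvec(Y*np.radians(a)); cmds.append(((H+r.apply(p0-H)).tolist(),(r*R0).as_euler('xyz',degrees=True).tolist()))
    print(a,np.round(robot.ik(*cmds[-1]),1))
for c in cmds[:3]:
    robot.line_to(c[0],vel=.05,rotation=c[1]); o=st()
    if np.linalg.norm(o["ft_force"])>30: print("STOP");break
S=robot.grab_frame("side")
cv2.imwrite("pics/s7.png",cv2.resize(S[165:225,270:350],(800,600),interpolation=cv2.INTER_NEAREST))
```

```text
hinge/grip pred [(1.4, [[303.7, 186.7]]), (1.5, [[308.0, 186.7]]), (1.57, [[311.0, 186.9]]), (1.65, [[314.4, 187.3]])]
5 [-32.5  18.6  11.8  88.2  -0.8  -8.7]
10 [-32.1  27.4  22.1  94.6  -1.4  -8.1]
15 [-31.7  36.9  33.6 101.6  -2.   -7.6]
20 [-31.3  47.8  47.5 109.6  -2.6  -7.1]
t9.00 pos [ 0.5973 -0.2295  0.2273] F [-0.5  7.  -0.7] w 0.0285
t9.46 pos [ 0.6115 -0.2358  0.2255] F [-1.8  7.3 -0.3] w 0.0287
t9.92 pos [ 0.6255 -0.2419  0.2224] F [-0.2  7.1  1.4] w 0.0287
```

View pics/s7.png

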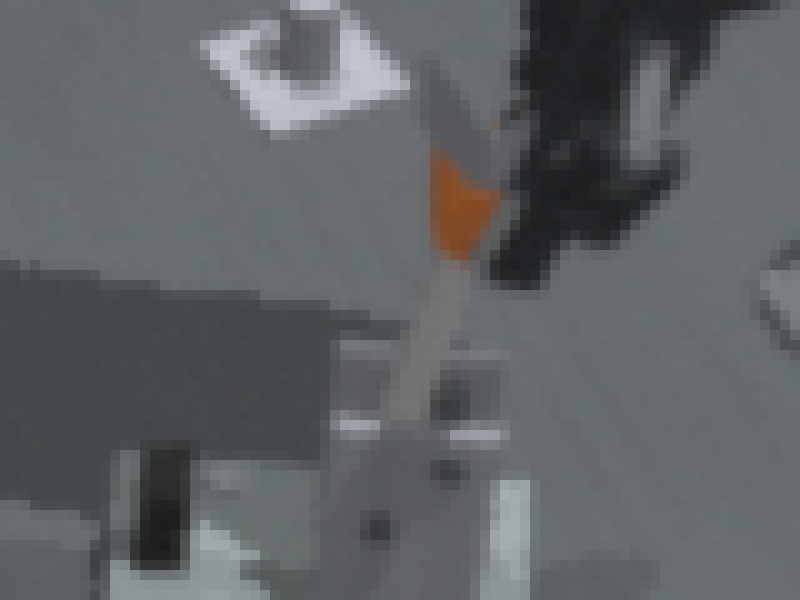

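The arm is now past upright: the grip is at about (317,186), roughly 1.70 rad. One more 5° step with a guard, then I release.

Run:
```python
from h import *
from scipy.spatial.transform import Rotation as Ro
R0=Ro.from_euler('xyz',ORI,degrees=True); p0=tcp(1.56)
for a in (18,21):
    r=Ro.from_rotvec(Y*np.radians(a))
    g=robot.line_to((H+r.apply(p0-H)).tolist(),vel=.03,rotation=(r*R0).as_euler('xyz',degrees=True).tolist(),guard=12); print(a,g); st()
    if g: break
S=robot.grab_frame("side")
cv2.imwrite("pics/s8.png",cv2.resize(S[165:225,270:350],(800,600),interpolation=cv2.INTER_NEAREST))
print([ (a,proj("side",H+.12*(-np.cos(a)*D+np.sin(a)*Z)-.015*Y).round(1).tolist()) for a in (1.65,1.75,1.83)])
```

```text
18 False
t10.43 pos [ 0.6336 -0.2454  0.2199] F [-0.6  8.1  1.5] w 0.0289
21 False
t10.88 pos [ 0.6417 -0.249   0.217 ] F [-1.4  8.   1.1] w 0.0285
[(1.65, [[314.4, 187.3]]), (1.75, [[318.6, 188.0]]), (1.83, [[321.9, 188.8]])]
```

View pics/s8.png

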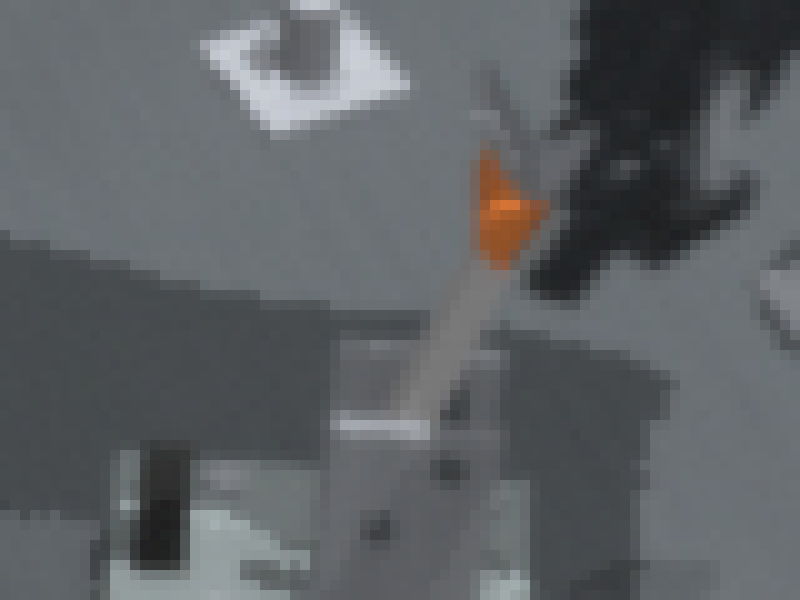

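The grip is at about (321,187), roughly 1.81 rad and just short of the stop. I'll open, then back off along the tool axis.

Run:
```python
from h import *
from scipy.spatial.transform import Rotation as Ro
robot.set_gripper(.085); o=st()
ax=-Ro.from_euler('xyz',o["tcp_rot"],degrees=True).as_matrix()[:,2]; print(ax)
p=o["tool_pos"]
for d in (ax*.12, Z*.12):
    try: print(robot.line_to((p+d).tolist(),vel=.1,guard=8)); break
    except robot.IKError as e: print(e)
st()
S=robot.grab_frame("side"); T=robot.grab_frame("top"); cv2.imwrite("pics/s9.png",S)
cv2.imwrite("pics/s9c.png",cv2.resize(S[145:235,260:380],(800,600),interpolation=cv2.INTER_NEAREST)); cv2.imwrite("pics/t9.png",T)
```

```text
t11.53 pos [ 0.6415 -0.2503  0.2172] F [-0.3  0.4  0.4] w 0.0854
[ 0.32774645 -0.14448344  0.9336524 ]
the arm cannot follow that straight line within its joint ranges
the arm cannot follow that straight line within its joint ranges
t11.53 pos [ 0.6415 -0.2503  0.2172] F [-0.3  0.4  0.4] w 0.0854
```

View pics/s9c.png

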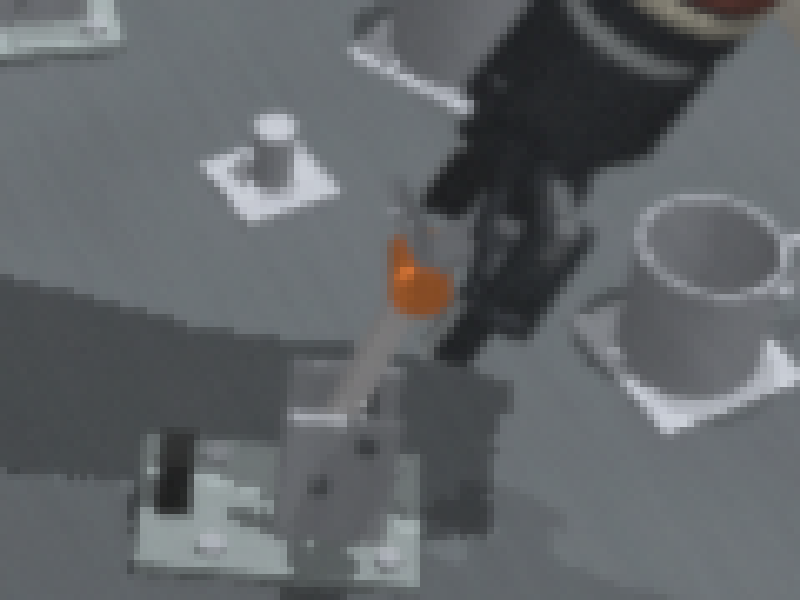

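The arm stands alone with the grip free at crop (422,285). The straight retreat is out of joint range with this tilt, so I'll back off a short way first, then rise while bringing the tool upright.

Run:
```python
from h import *
from scipy.spatial.transform import Rotation as Ro
o=robot.observe(); ax=-Ro.from_euler('xyz',o["tcp_rot"],degrees=True).as_matrix()[:,2]; p=o["tool_pos"]
for s in (.06,.045,.03,.02,.012):
    try: print(s,robot.line_to((p+ax*s).tolist(),vel=.06,guard=8)); break
    except robot.IKError as e: print(s,"no")
o=st(); p=o["tool_pos"]
for d in (.12*Z,.09*Z,.06*Z,.1*Z-.02*D,.08*Z-.04*D):
    try: print(d,robot.line_to((p+d).tolist(),vel=.08,rotation=ORI,guard=8)); break
    except robot.IKError as e: print(d,"no")
o=st()
S=robot.grab_frame("side"); cv2.imwrite("pics/s10c.png",cv2.resize(S[145:235,260:380],(800,600),interpolation=cv2.INTER_NEAREST))
```

```text
0.06 no
0.045 no
0.03 False
t12.28 pos [ 0.6514 -0.2546  0.2448] F [-0.7 -0.2  0. ] w 0.0850
[0.   0.   0.12] False
t13.92 pos [ 0.6513 -0.2547  0.3639] F [ 0.4  0.4 -0.2] w 0.0847
```

View pics/s10c.png

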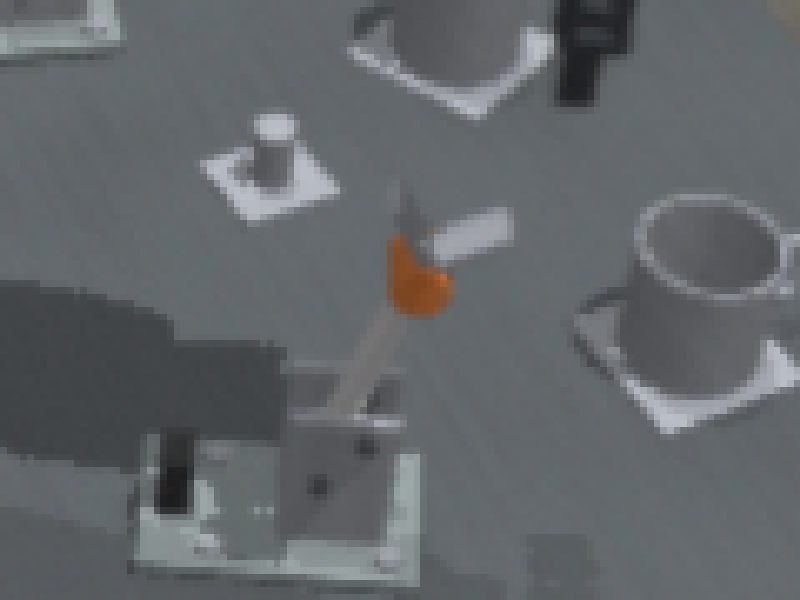

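The gripper is clear, with the tips at least 60 mm above the fork. The grip rests at about (323,188), and a full 1.83 rad predicts (322,189). Last, I check the blue rest and that the scene is still, then hand in.

Run:
```python
from h import *
a=robot.grab_frame("side"); robot.pause(.5); b=robot.grab_frame("side"); S0=cv2.imread("pics/side0.png")
print("still: orange box diff",cv2.absdiff(a,b)[160:230,270:350].max(), "blue rest vs start",cv2.absdiff(b,S0)[125:158,222:280].max())
def bl(im):
    m=cv2.inRange(cv2.cvtColor(im[125:160,215:260],cv2.COLOR_BGR2HSV),(105,150,60),(130,255,255)); y,x=np.nonzero(m); return x.mean()+215,y.mean()+125
print(bl(S0),bl(b)); cv2.imwrite("pics/s11.png",b); st()
```

```text
still: orange box diff 34 blue rest vs start 11
(np.float64(229.51923076923077), np.float64(138.6153846153846)) (np.float64(229.45098039215685), np.float64(138.5686274509804))
t14.57 pos [ 0.6514 -0.2546  0.3648] F [ 1.1 -1.   0.5] w 0.0848
```

View pics/s11.png

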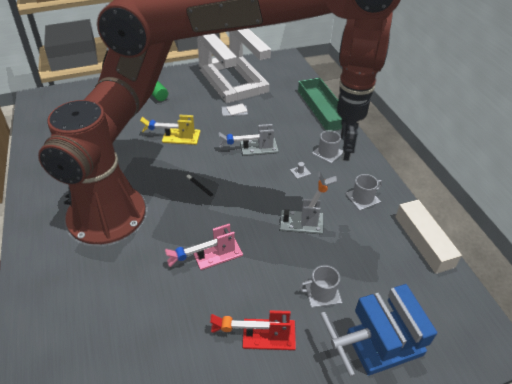

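The orange arm leans back at (322,185). The blue rest at (229,139) is unchanged, and the red, pink and yellow look-alikes are untouched.

Run:
```python
from plant import robot
robot.job_done()
```

```text
the job is handed in; nothing more can be done
```

I took the grey rest with the orange grip, swung its arm up past upright to its stop, let go and backed off. I handed the job in at about 14.6 s of the 32 s allowed.

**Last checks**
- **Orange rest:** the grip stands alone at side pixel about (323,188). The prediction for 1.83 rad is (322,189).
- **Blue rest:** its grip is unmoved at (229.5,138.6), the same as at the start, so it is still folded.
- **Forces:** every wrist force I read was under about 10 N. The gripper is clear of everything.

**What went wrong or disagreed**
- **Grip creep:** the grip crept about 10–16 mm in the pads while the arm rose. I finished the swing by turning tool and arm together about the hinge.
- **Retreat:** the first two straight retreats were out of joint range and nothing moved. I backed off 30 mm along the tool axis, then rose 120 mm while bringing the tool upright.
- **Arm fit:** one early fit of the arm's direction picked up the bracket cheeks. I dropped it and used the foot's direction instead.
- **Stillness check:** the difference between two pictures 0.5 s apart reached 34 of 255 around the orange rest. I put that down to noise or shadow rather than movement, but did not check it further.

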